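# Index the welding table and hold a tacked sleeve at 45 degrees for flat welding

## Robot

A 6-joint arm with a two-finger parallel gripper is mounted at the origin on the work surface. World frame = base frame: x ahead of the robot, y to its left, z up, the work surface at z = 0. Lengths are in m, angles in rad, forces in N, time in s.
With the tool pointing down it reaches from about 0.35 to 0.975 m from the base axis. Payload 7.1 kg.
Tool frame: the origin (TCP) lies on the centre line of the jaws, within the pads' length; the fingertips stand 11 mm ahead of it and the grasp point (between the pads) lies 8 mm behind it; x points along the fingers, y is the direction in which the jaws open and shut, and the axes are right-handed (so a half turn about x gives the same grasp; the last joint's range is limited). The gripper opens to 88 mm and grips with 3 to 60 N. Pads are 20 mm wide; open, the fingers measure 115 mm over their backs; the gripper's body (75 mm by 178 mm) begins 61 mm behind the grasp point.
Start: joints at [1.285, 0.423, 1.63, -0, 1.089, -0.019], TCP at [0.165, 0.603, 0.234] pointing down, gripper open.
Joint ranges: [-3, 3], [-0.9, 2.11], [0.09, 2.58], [-1.31, 4.45], [0.11, 2.69], [-2.54, 2.54]. Speed limits (rad/s): [2.39, 2.39, 3.01, 3.14, 3.14, 3.14].

## Interface

Orientations are given as a 3x3 rotation matrix whose columns are the frame's x, y, z axes.
In Python, from station import observe, cams, order gives the robot as it stands.
- The arm moves only by the shell command python3 -m pendant 'ROWS' [FORCE]. ROWS is JSON, a list of rows, each a list of 7 numbers: the turn, a rotation vector about the tool's x, y, z as a fraction of full scale, then the shift along the tool's x, y, z as a fraction of full scale, then the closure, from -1 (fully open) to 1 (shut). In form: [[ax, ay, az, x, y, z, hand], ...]. A call has 1 to 12 rows; each row is the pose to reach, as a shift and turn from the pose commanded when the call began, along the tool's axes at that moment, turning the shorter way round; what a row does not reach only later rows make up. Full scale, the value 1, is 0.4 m for a shift and 360 degrees for a turn. A row lasts 1/10 s, in which the tool goes at most 50 mm and 8.59 degrees, less where a joint would pass 70% of its speed; a pose out of reach is approached as far as the arm can. A call with a number of a shift or a turn outside -1 to 1 is refused whole. A call with a gripper value outside its range is refused whole. The fingers move at their own pace and stop on an object; FORCE is the grip in N (left out, the last holds). Time passes only in rows, so rows that repeat a pose let the fingers close. It gives the time, the measured TCP pose, the force and the opening at its end, in the units of the state.
- observe(): the state, without advancing time (a new reading comes with each control period).
- cams.read_camera(name): name is "scene" or "top" or "wrist"; returns a dict with "img" (384x512x3 uint8, blue, green, red), "mtx" (3x3 intrinsics, pixels), "k1" (the pictures are not rectified: a ray, as slopes to the right and down, at radius r is drawn at 1 + k1 r^2 times it, then the intrinsics apply), "R" (3x3) and "t" (3): a world point X has camera coordinates R X + t; the wrist camera has in their place "T_tool_cam" (4x4, takes a point from camera to tool coordinates, whose origin is the TCP and whose axes are the tool frame's). Camera axes: x right, y down, z forward; pixel columns grow to the right and rows downward; lengths in m; the calibration is good to about 2 mm. A picture is of the moment at which its call begins: read the wrist's pose just before it. There is no depth.
- order.sign_off(): hands the job in, once; it reports no verdict.
The state is a dict: "time": time; "qpos": joint angles; "qd": joint speeds; "joint_torque": joint torques, N m; "ee_pos": TCP position; "tcp_rot": TCP orientation; "wrist_force": force on the tool from outside, world axes, zero at the start; "ft_torque": the same for the moment, N m; "width": finger opening in m.
Only numpy, scipy, OpenCV 4.12 (cv2) and the standard library are available. Lean on these libraries where they do the work, as an engineer would, in place of code of your own. Each camera call takes 0.05 s, during which the arm holds its last target.

## Task

Turn the welding index table one station anticlockwise by its black handle, until it clicks into its detent with the tacked sleeve (the short pipe through a square plate that starts under the amber arc guard) at the unloading station. Then draw that sleeve straight up out of its socket, tip it over to 45 degrees as for a flat fillet weld (pipe's longer end still uppermost), and finish while holding it there, still in the gripper and touching nothing else, at least 100 mm higher than it sat. Leave the other sleeve seated in its own socket and do not disturb the things lying on the bench.

Things in the scene. Friction and masses are not known exactly. Their poses are not given: they have to be found in the camera images.
- index_table: grey foot (270 mm square) and pedestal of the indexing table, fixed to the bench, possibly yawed; origin on the turning axis at bench level, z up. Its -x side (towards the robot, yellow tab on the foot) is the unloading station, its +y side the welding station under the arc guard. On its +x side a sprung plunger stands out to x = 234 mm, 87 mm high.
- dial_plate (a joint): turning angle of the dial (steel disc, radius 148 mm, top 80 mm above the bench), anticlockwise from above: 0 = first detent (sleeve under the guard), 1.571 = next detent (sleeve at unloading station); stops at -0.10 and 1.95. A sprung roller pulls it to the station from within 0.04 rad; at the handle it takes about 7 N to leave a detent, 8 N to enter, 1 N between (friction)
- dial_axis (a point): point on the vertical turning axis, at the dial's top face (80 mm above the bench)
- handle (a point): point on the axis of the black upright round handle that turns with the dial: 24 mm diameter, grip 98 to 170 mm above the bench; this point is 150 mm above the bench, 120 mm from the turning axis; at joint value 0 it lies in the direction (-1,-1) of index_table's frame, at 1.571 in the direction (+1,-1)
- unload_station (a point): fixed point 95 mm from the turning axis on the -x side of index_table, 125 mm above the bench: where the origin of the seated sleeve stands when the dial is in the second detent
- nest_work (a point): centre of the rim of the socket that holds the sleeve; turns with the dial; 125 mm above the bench. Each of the four equal sockets is an upright steel bush of 64 mm outer and 46 mm inner diameter, 45 mm deep, 95 mm from the turning axis; two are empty
- nest_next (a point): centre of the rim of the socket that holds the other sleeve; turns with the dial; at joint value 0 on the +x side of index_table, 125 mm above the bench
- sleeve: the tacked sleeve: rust-brown pipe, 42.4 mm diameter, through a dark square plate 76 x 76 x 8 mm, four bluish tacks; 0.5 to 0.7 kg. Origin at the centre of the plate's underside, z along the pipe to its longer, upper end; pipe reaches 40 mm below and 63 mm above it, mass centre 8 mm above. Seated, the plate rests on the socket's rim, pipe loose in the socket (1.8 mm play): pulls straight up freely
- next_sleeve: the other sleeve, same size, dark pipe and bright plate, no tacks; stays seated in its socket and travels under the guard as the dial turns. Origin and axes as for sleeve.
- pipe_offcut: loose rust-brown ring cut from a pipe, 88 mm diameter, 50 mm high, standing on the bench; origin at the centre of its underside; leave alone
- hammer: loose hammer lying on the bench, roughly 270 mm long along its x, head at the +x end; leave alone
- magnet_square: loose blue triangular magnetic welding square, 90 mm legs, 14 mm thick, lying on the bench; origin near the middle of its underside; leave alone
- arc_guard (a point): middle of the arc guard's roof, 218 mm above the bench: a fixed amber sheet, 110 mm (along index_table's x) by 154 mm (along its y), 137 mm from the turning axis towards index_table's +y, with its frame 205 to 218 mm high; an amber outer wall and two posts at its far edge, otherwise open below
There are look-alikes about, which are no part of the job. What is shaped like the sleeve but green is not meant. Leave any red look-alike of the next_sleeve alone.

How it is judged:
On the way, in this order (a step that is already met when the one before it is completed fails the run):
1. the dial stands in the next detent with the tacked sleeve still seated in its socket (value of joint dial_plate between 1.531 and 1.611 rad and distance between sleeve and nest_work below 0.006 m), for 0.2 s.
2. the sleeve is drawn straight up out of its socket by the gripper (z of sleeve in the frame of nest_work above 0.03 m and angle between sleeve's own z axis and vertical below 0.35 rad and contact force between sleeve and the fingers above 1 N).
3. the sleeve is held raised, tipped to 45 degrees (height (world z) of sleeve above 0.22 m and angle between sleeve's own z axis and vertical between 0.576 and 0.995 rad), for 0.3 s.
At the end, for the whole second after the job is handed in: The gripper holds the tacked sleeve still, at least 95 mm higher than it sat, pipe 33 to 57 degrees from upright, longer end up, touching neither index table nor other sleeve; the dial is in the second detent (1.571 +- 0.04 rad); the other sleeve is seated in its socket within 6 mm (all of step 3 and linear speed of sleeve below 0.03 m/s and contact force between sleeve and the fingers above 1 N and contact force between sleeve and index_table below 0.2 N and contact force between sleeve and next_sleeve below 0.2 N and value of joint dial_plate between 1.531 and 1.611 rad and distance between next_sleeve and nest_next below 0.006 m and angle between next_sleeve's own z axis and vertical below 0.1 rad); the arm keeps its last pose, push and grip.
It fails at once if the other sleeve is lifted or tipped out of its socket (distance between next_sleeve and nest_next above 0.015 m or angle between next_sleeve's own z axis and vertical above 0.2 rad).
It fails at once if a thing lying on the bench is moved more than 25 mm (distance of any of pipe_offcut, hammer, magnet_square from where it was at the start of the episode above 0.025 m).
It also fails if it takes over 64 s, if anything falls off the work surface, if the arm or the gripper's body presses on something with over 40 N, if the wrist force passes 120 N, or if a joint passes its speed limit or range.

## Working session

There is one attempt and no reset: what is moved stays moved. The work goes in short steps, Python scripts to look and compute and a shell command to move; the robot and the scene stay as the last step left them, time stands still between calls to the robot, and variables do not carry over. Pictures are saved under pics/ and viewed, and the job is handed in when it is done.

```bash
ls; mkdir -p pics; python3 - <<'E'
from station import observe, cams
import cv2,json,numpy as np
s=observe()
for k,v in s.items(): print(k,np.round(v,3).tolist())
for n in ["scene","top","wrist"]:
    c=cams.read_camera(n); cv2.imwrite(f"pics/a_{n}.png",c["img"])
    print(n,{k:np.round(v,4).tolist() for k,v in c.items() if k!="img"})
E
```

```text
pics
time 0.0
qpos [1.285, 0.424, 1.631, -0.0, 1.089, -0.019]
qd [-0.001, -0.001, -0.001, -0.001, -0.002, -0.002]
joint_torque [-0.0, -54.464, -27.366, 0.064, 0.023, -0.0]
ee_pos [0.165, 0.602, 0.233]
tcp_rot [[-0.0, 0.264, 0.965], [-0.001, 0.965, -0.264], [-1.0, -0.001, -0.0]]
wrist_force [-0.209, 0.198, -0.102]
ft_torque [0.004, -0.032, -0.011]
width 0.088
scene {'mtx': [[346.8662, 0.0, 254.7001], [0.0, 346.8662, 187.8526], [0.0, 0.0, 1.0]], 'k1': -0.0904, 'R': [[0.8014, 0.598, -0.0114], [0.4456, -0.6098, -0.6554], [-0.3989, 0.5202, -0.7552]], 't': [-0.394, -0.1055, 1.2071]}
top {'mtx': [[456.788, 0.0, 251.3536], [0.0, 456.788, 190.4136], [0.0, 0.0, 1.0]], 'k1': 0.0145, 'R': [[-0.0258, -0.9995, -0.0188], [-0.9897, 0.0281, -0.1405], [0.141, 0.015, -0.9899]], 't': [0.0425, 0.5012, 1.3962]}
wrist {'mtx': [[308.1488, 0.0, 257.0847], [0.0, 308.1488, 190.5525], [0.0, 0.0, 1.0]], 'k1': -0.0382, 'T_tool_cam': [[0.0007, -0.25, 0.9682, -0.1516], [1.0, 0.0003, -0.0007, -0.0002], [-0.0001, 0.9682, 0.25, -0.0683], [0.0, 0.0, 0.0, 1.0]]}
```

View pics/a_scene.png

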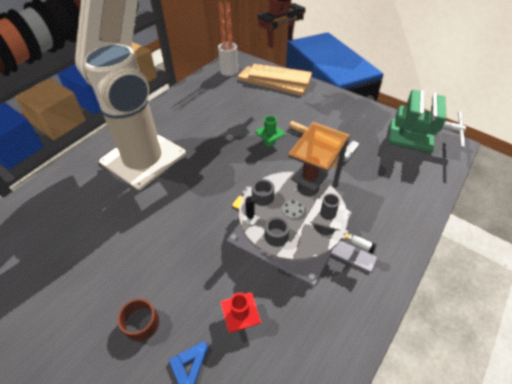

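View pics/a_top.png

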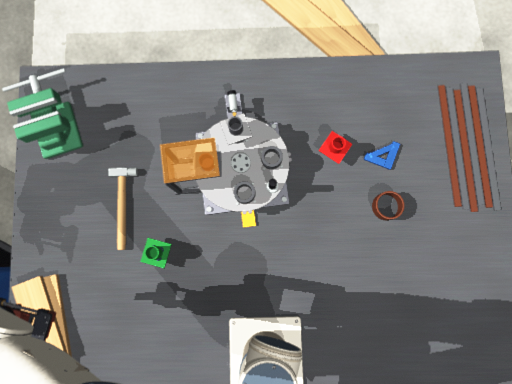

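View pics/a_wrist.png

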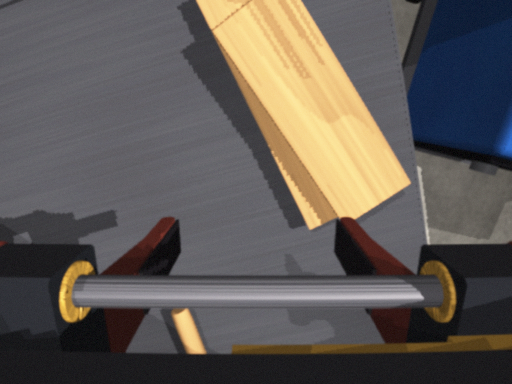

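The top view shows the dial centre near (240,162), the amber guard at (190,160), the dark-piped next_sleeve at (236,125) and the handle at (272,184). The yellow tab is at (249,219). The hammer is at (122,210), with look-alikes in green (155,253) and red (336,147). Next I'll measure on enlarged crops.

```bash
cat > h.py <<'E'
import numpy as np,cv2
from station import observe,cams
def ray(c,uv):
    k=c["mtx"]; d=np.array([[c["k1"],0,0,0,0]],float)
    p=cv2.undistortPoints(np.array([[uv]],float),np.array(k),d)[0,0]
    R=np.array(c["R"]);t=np.array(c["t"])
    return -R.T@t, R.T@np.array([p[0],p[1],1.])
def onz(c,uv,z):
    o,d=ray(c,uv); return o+d*(z-o[2])/d[2]
def proj(c,X):
    R=np.array(c["R"]);t=np.array(c["t"])
    r=cv2.Rodrigues(R)[0]
    return cv2.projectPoints(np.array([X],float),r,t,np.array(c["mtx"]),np.array([c["k1"],0,0,0,0],float))[0][0,0]
def cam(n):
    if n!="wrist": return cams.read_camera(n)
    s=observe(); c=cams.read_camera(n)
    T=np.eye(4);T[:3,:3]=s["tcp_rot"];T[:3,3]=s["ee_pos"]
    M=np.linalg.inv(T@np.array(c["T_tool_cam"])); c["R"]=M[:3,:3];c["t"]=M[:3,3]; return c
def crop(c,x0,y0,x1,y1,f,name):
    cv2.imwrite("pics/"+name,cv2.resize(c["img"][y0:y1,x0:x1],None,fx=f,fy=f,interpolation=cv2.INTER_CUBIC))
E
python3 - <<'E'
from h import *
c=cam("top"); crop(c,150,80,310,240,3.75,"b_top.png")
s=cam("scene"); crop(s,220,110,390,290,3.3,"b_scene.png")
for n,uv,z in [("hub",(240,162),.08),("next top",(236,123),.188),("handle",(272,182),.17),("sock -y",(271,157),.125),("sock -x",(244,191),.125)]:
    print(n,onz(c,uv,z).round(3))
E
```

```text
hub [0.585 0.061 0.08 ]
next top [0.676 0.066 0.188]
handle [ 0.506 -0.032  0.17 ]
sock -y [ 0.588 -0.033  0.125]
sock -x [0.488 0.049 0.125]
```

View pics/b_top.png

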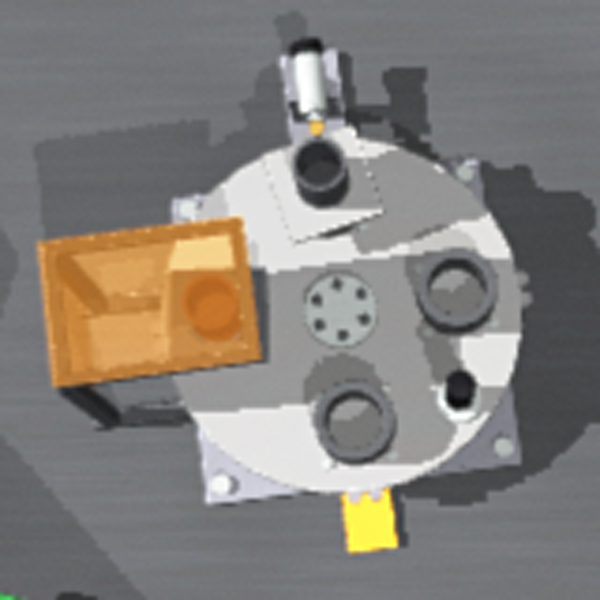

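View pics/b_scene.png

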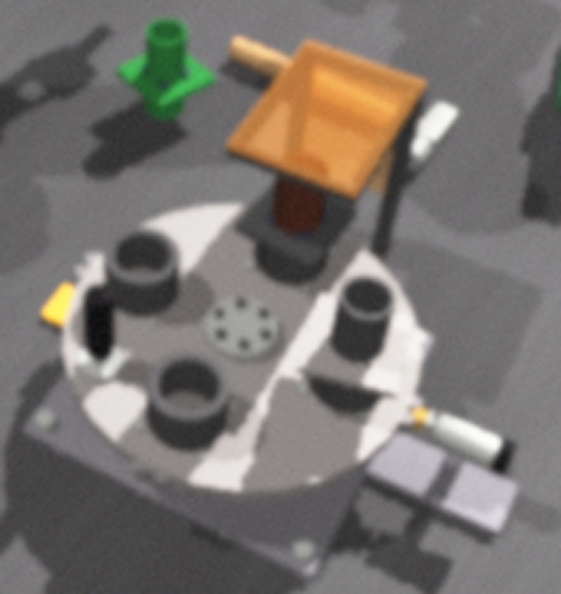

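```bash
python3 - <<'E'
from h import *
c=cam("top");s=cam("scene")
f=lambda x,y:(150+x/3.75-.5+.5/3.75,80+y/3.75-.5+.5/3.75)
g=lambda x,y:(220+x/3.3-.35,110+y/3.3-.35)
hub=onz(c,f(340,308),.085);hs=onz(s,g(242,323),.085)
a=onz(c,f(456,287),.125);a2=onz(s,g(188,387),.125)
b=onz(c,f(355,420),.125);b2=onz(s,g(143,255),.125)
n=onz(c,f(320,165),.188);n2=onz(s,g(364,296),.188)
k=onz(s,g(298,168),.188)
h1=onz(c,f(461,384),.170);h2=onz(s,g(97,296),.17)
for q in [hub,hs,a,a2,b,b2,n,n2,k,h1,h2]: print(q.round(4), (np.linalg.norm((q-hub)[:2])).round(4), np.degrees(np.arctan2(*(q-hub)[1::-1])).round(1))
print("cam",ray(c,(0,0))[0])
tab=[onz(c,f(x,y),.01) for x,y in((222,485),(503,447))]; print(np.round(tab,3))
E
```

```text
[0.5845 0.0597 0.085 ] 0.0 0.0
[0.5739 0.0666 0.085 ] 0.0126 146.8
[ 0.5904 -0.034   0.125 ] 0.0939 -86.4
[ 0.5884 -0.0364  0.125 ] 0.0962 -87.7
[0.4864 0.0484 0.125 ] 0.0987 -173.4
[0.484  0.0504 0.125 ] 0.101 -174.7
[0.6746 0.0685 0.188 ] 0.0905 5.6
[0.6697 0.0687 0.188 ] 0.0857 6.0
[0.5623 0.155  0.188 ] 0.0979 103.1
[ 0.5054 -0.034   0.17  ] 0.1226 -130.2
[ 0.5027 -0.0352  0.17  ] 0.1252 -130.8
cam [0.3002858  0.00753074 1.45329012]
[[ 0.45   0.166  0.01 ]
 [ 0.476 -0.073  0.01 ]]
```

Fitting the opposite socket pairs gives the turning axis at about (0.580, 0.0595) with yaw about 6°, and the handle at about (0.5045, -0.034). The handle's radius is 0.121 m against the 0.120 given, and the rims are about 0.095 m out, so these agree. In the scene crop the rust pipe on a dark plate under the guard at (298,195) is the tacked sleeve. The dark pipe on a bright plate at (361,310) is next_sleeve. Green (155,253) and red (336,147) are look-alikes standing on the bench.

I'll move over the handle first, high and with the jaws tangential.

```bash
python3 -m pendant '[[0,0,0,-0.17,0,0,-1],[0.28,0,0,-0.17,-0.875,0.825,-1],[0.28,0,0,-0.17,-0.875,0.825,-1],[0.28,0,0,-0.17,-0.875,0.825,-1],[0.28,0,0,-0.17,-0.875,0.825,-1],[0.28,0,0,-0.17,-0.875,0.825,-1],[0.28,0,0,-0.17,-0.875,0.825,-1],[0.28,0,0,-0.17,-0.875,0.825,-1],[0.28,0,0,-0.17,-0.875,0.825,-1],[0.28,0,0,-0.17,-0.875,0.825,-1],[0.28,0,0,-0.17,-0.875,0.825,-1],[0.28,0,0,-0.17,-0.875,0.825,-1]]' 40
cat > w.py <<'E'
import sys
from h import *
# target TCP x y z, yaw of tool y (deg), tool pointing down -> shift/turn fractions
x,y,z,psi=map(float,sys.argv[1:5])
s=observe();R=np.array(s["tcp_rot"]);p=np.array(s["ee_pos"])
a=np.radians(psi);Y=np.array([np.cos(a),np.sin(a),0]);X=np.array([0,0,-1.]);T=np.c_[X,Y,np.cross(X,Y)]
rv=cv2.Rodrigues(R.T@T)[0].ravel()
print("turn",(rv/2/np.pi).round(4),"shift",(R.T@(np.array([x,y,z])-p)/.4).round(4), "t",s["time"],"q",np.round(s["qpos"],3),"p",p.round(4),"F",np.round(s["wrist_force"],1),"w",s["width"])
E
python3 w.py .5045 -.034 .25 -39
```

```text
time: 1.55
ee_pos: [0.3923, 0.1754, 0.3021]
tcp_rot: [[0.001, 0.937, -0.349], [-0.0, -0.349, -0.937], [-1.0, 0.001, -0.0]]
wrist_force: [0.3, 0.0, 0.4]
width: 0.0877
turn [ 0.0516 -0.0001 -0.0002] shift [0.1308 0.4455 0.3927] t 1.55 q [ 3.930e-01  3.900e-02  1.966e+00 -1.000e-03  1.136e+00  7.500e-01] p [0.3923 0.1754 0.3021] F [0.3 0.  0.4] w 0.08766483810838635
```

```bash
python3 -m pendant '[[0.052,0,0,0.13,0.4455,0.393,-1],[0.052,0,0,0.13,0.4455,0.393,-1],[0.052,0,0,0.13,0.4455,0.393,-1],[0.052,0,0,0.13,0.4455,0.393,-1],[0.052,0,0,0.13,0.4455,0.393,-1],[0.052,0,0,0.13,0.4455,0.393,-1],[0.052,0,0,0.13,0.4455,0.393,-1]]'
python3 w.py .5045 -.034 .148 -39
python3 - <<'E'
from h import *
c=cam("wrist"); cv2.imwrite("pics/c_w.png",c["img"]); print(proj(c,[.5045,-.034,.17]))
t=cam("top"); crop(t,150,80,310,240,3.75,"c_t.png")
E
```

```text
time: 2.25
ee_pos: [0.5049, -0.0308, 0.2492]
tcp_rot: [[-0.001, 0.781, -0.625], [0.0, -0.625, -0.781], [-1.0, -0.001, 0.0]]
wrist_force: [-0.1, 0.7, 0.2]
width: 0.0878
turn [0.0009 0.0001 0.0002] shift [0.2531 0.0045 0.0069] t 2.25 q [-0.085  0.229  1.875  0.     1.04   0.59 ] p [ 0.5049 -0.0308  0.2492] F [-0.1  0.7  0.2] w 0.08781353755213345
[259.48138906 203.79888881]
```

View pics/c_w.png

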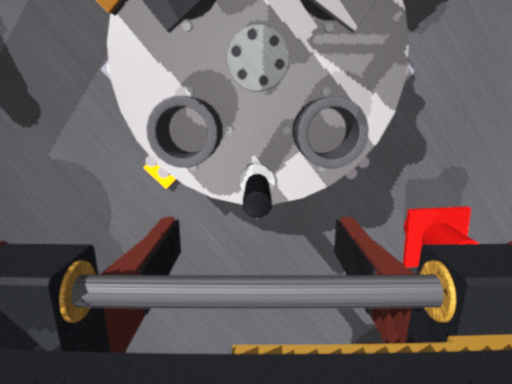

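The handle top appears at (257,202) against a predicted (259,204), so the handle estimate holds. The hub is at (258,58), and I'll use this view to refine the axis and sockets.

```bash
python3 - <<'E'
from h import *
c=cam("wrist")
h=onz(c,(257,202),.17);hub=onz(c,(258,57),.085);a=onz(c,(184,130),.125);b=onz(c,(331,131),.125)
print(h,hub,a,b,np.linalg.norm(a-b),np.linalg.norm((h-hub)[:2]),np.linalg.norm((a-hub)[:2]),np.linalg.norm((b-hub)[:2]))
d=b-a; print(np.degrees(np.arctan2(d[1],d[0]))+45)
m=(a+b)/2; n=np.array([-d[1],d[0],0])/np.linalg.norm(d); print("axis",m+n*.0672)
E
python3 -m pendant '[[0.001,0,0,0.253,0.0045,0.007,-1],[0.001,0,0,0.253,0.0045,0.007,-1],[0.001,0,0,0.253,0.0045,0.007,-1],[0.001,0,0,0.253,0.0045,0.007,-1],[0.001,0,0,0.253,0.0045,0.007,1],[0.001,0,0,0.253,0.0045,0.007,1],[0.001,0,0,0.253,0.0045,0.007,1],[0.001,0,0,0.253,0.0045,0.007,1],[0.001,0,0,0.253,0.0045,0.007,1],[0.001,0,0,0.253,0.0045,0.007,1],[0.001,0,0,0.253,0.0045,0.007,1]]' 30
python3 w.py .5045 -.034 .148 -39
```

```text
[ 0.50358522 -0.03041611  0.17      ] [0.57874576 0.06260953 0.085     ] [0.48595952 0.05124729 0.125     ] [ 0.58722287 -0.03045933  0.125     ] 0.130116251925356 0.11959463530131881 0.09347933976274893 0.09345413164859485
6.1008914714341245
axis [0.5787895  0.06269257 0.125     ]
time: 3.5
ee_pos: [0.5048, -0.0334, 0.1485]
tcp_rot: [[-0.0, 0.778, -0.628], [0.0, -0.628, -0.778], [-1.0, -0.0, 0.0]]
wrist_force: [-0.0, -0.0, 0.2]
width: 0.0353
turn [0.0002 0.     0.    ] shift [0.0012 0.0004 0.0015] t 3.5 q [-0.09   0.375  1.952 -0.     0.814  0.589] p [ 0.5048 -0.0334  0.1485] F [-0.  -0.   0.2] w 0.03532820007016878
```

The jaws are tangential about the handle and still closing. I'll finish closing them, then drive the first 45° of the arc.

```bash
python3 -m pendant '[[0,0,0,0,0,0,1],[0,0,0,0,0,0,1],[0,0,0,0,0,0,1],[0,0,0,0,0,0,1]]' 30; python3 -m pendant '[[-0.0139,0,0,0,0.0261,-0.0011,1],[-0.0278,0,0,0,0.0521,-0.0046,1],[-0.0417,0,0,0,0.0776,-0.0102,1],[-0.0556,0,0,0,0.1026,-0.0181,1],[-0.0694,0,0,0,0.1268,-0.0281,1],[-0.0833,0,0,0,0.15,-0.0402,1],[-0.0972,0,0,0,0.1721,-0.0543,1],[-0.1111,0,0,0,0.1928,-0.0702,1],[-0.125,0,0,0,0.2121,-0.0879,1],[-0.125,0,0,0,0.2121,-0.0879,1],[-0.125,0,0,0,0.2121,-0.0879,1]]'
python3 w.py .595 -.058 .148 6
python3 - <<'E'
from h import *
t=cam("top"); crop(t,150,80,310,240,3.75,"d_t.png")
E
```

```text
time: 3.9
ee_pos: [0.5039, -0.033, 0.1483]
tcp_rot: [[-0.002, 0.778, -0.628], [0.001, -0.628, -0.778], [-1.0, -0.002, 0.001]]
wrist_force: [-4.2, 3.3, 2.7]
width: 0.0234
time: 5.0
ee_pos: [0.5932, -0.0581, 0.1483]
tcp_rot: [[0.0, 0.994, 0.107], [0.001, 0.107, -0.994], [-1.0, 0.0, -0.001]]
wrist_force: [-1.4, 6.6, 1.0]
width: 0.0233
turn [ 0.0003 -0.0002 -0.    ] shift [0.0008 0.0044 0.0002] t 5.0 q [-0.118  0.489  1.753  0.002  0.899 -0.226] p [ 0.5932 -0.0581  0.1483] F [-1.4  6.6  1. ] w 0.023250255751644144
```

View pics/d_t.png

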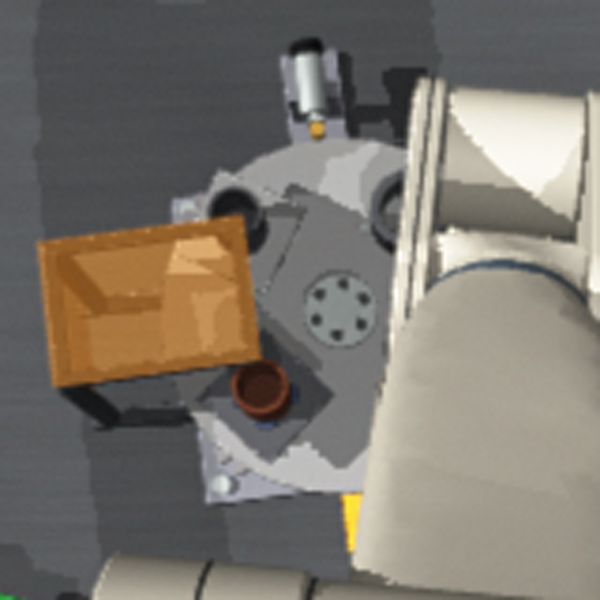

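The dial has turned halfway. The rust pipe is now clear of the guard at crop (262,388), on its dark plate with blue tacks, seated. I'll drive the second half.

```bash
python3 -m pendant '[[-0.0139,0,0,0,0.0261,-0.003,1],[-0.0278,0,0,0,0.0521,-0.007,1],[-0.0417,0,0,0,0.0776,-0.0135,1],[-0.0556,0,0,0,0.1026,-0.022,1],[-0.0694,0,0,0,0.1268,-0.032,1],[-0.0833,0,0,0,0.15,-0.044,1],[-0.0972,0,0,0,0.1721,-0.058,1],[-0.1111,0,0,0,0.1928,-0.074,1],[-0.125,0,0,0,0.2121,-0.0915,1],[-0.125,0,0,0,0.2121,-0.0915,1],[-0.125,0,0,0,0.2121,-0.0915,1],[-0.125,0,0,0,0.2121,-0.0915,1]]'
python3 w.py .6723 -.0145 .148 51.1
python3 - <<'E'
from h import *
t=cam("top"); crop(t,150,80,310,240,3.75,"e_t.png")
E
```

```text
time: 6.25
ee_pos: [0.672, -0.0133, 0.1483]
tcp_rot: [[-0.003, 0.628, 0.778], [0.0, 0.778, -0.628], [-1.0, -0.002, -0.003]]
wrist_force: [-7.4, 3.5, 6.2]
width: 0.0237
turn [ 0.0001 -0.0004  0.0003] shift [ 0.0008 -0.0017  0.0024] t 6.25 q [-0.038  0.589  1.571  0.     0.985 -0.93 ] p [ 0.672  -0.0133  0.1483] F [-7.4  3.5  6.2] w 0.02366660214574862
```

View pics/e_t.png

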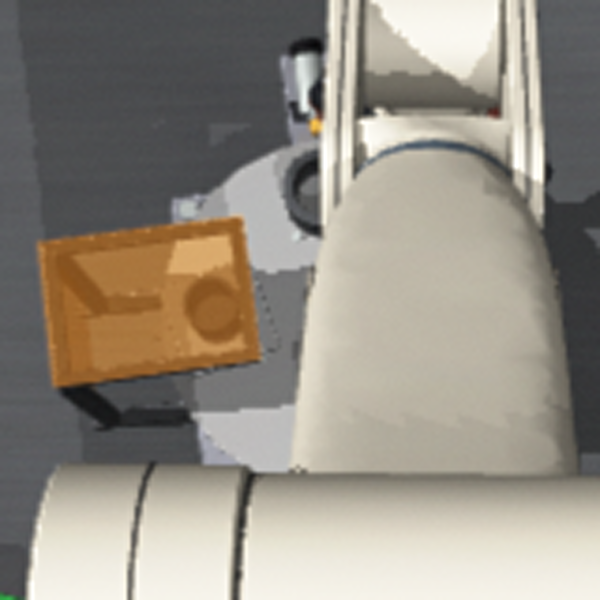

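```bash
python3 -m pendant '[[0,0,0,0,0,0,-1],[0,0,0,0,0,0,-1],[0,0,0,0,0,0,-1],[0,0,0,0,0,0,-1],[0,0,0,0,0,0,-1],[0,0,0,-0.1,0,0,-1],[0,0,0,-0.2,0,0,-1],[0,0,0,-0.3,0,0,-1],[0,0,0,-0.35,0,0,-1],[0,0,0,-0.35,0,0,-1]]'
python3 w.py .42 .044 .29 6
python3 - <<'E'
from h import *
c=cam("wrist"); cv2.imwrite("pics/f_w.png",c["img"]);
s=cam("scene"); crop(s,220,110,390,290,3.3,"f_s.png")
E
```

```text
time: 7.3
ee_pos: [0.6753, -0.014, 0.2926]
tcp_rot: [[0.007, 0.628, 0.778], [-0.0, 0.778, -0.628], [-1.0, 0.004, 0.006]]
wrist_force: [-0.2, 0.2, 0.0]
width: 0.0877
turn [ 0.1253  0.0006 -0.001 ] shift [ 0.0019 -0.288  -0.5878] t 7.3 q [-0.038  0.44   1.462 -0.     1.233 -0.93 ] p [ 0.6753 -0.014   0.2926] F [-0.2  0.2  0. ] w 0.08765655648959758
```

View pics/f_w.png

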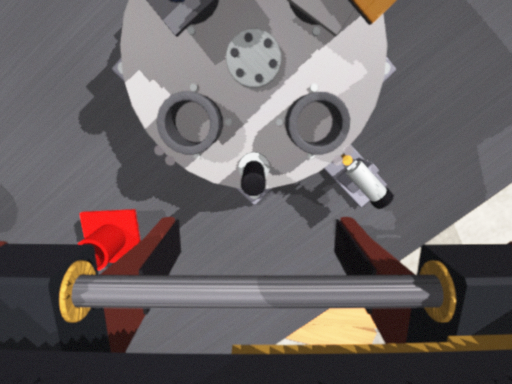

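View pics/f_s.png

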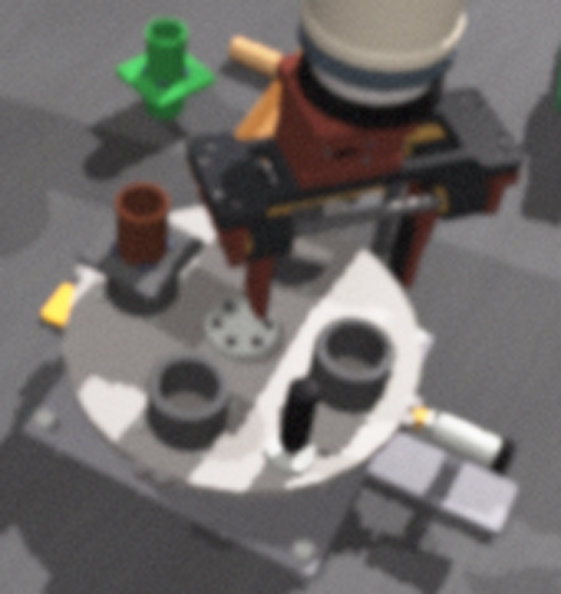

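The tacked sleeve now sits at the unloading station, scene crop (142,215), and the rims show at wrist (190,123) and (318,123). I'll check the dial angle from those, then move above the sleeve.

```bash
python3 - <<'E'
from h import *
c=cam("wrist")
h=onz(c,(253,179),.17);hub=onz(c,(254,58),.085);a=onz(c,(190,123),.125);b=onz(c,(318,122.5),.125)
d=b-a; m=(a+b)/2; n=np.array([-d[1],d[0],0])/np.linalg.norm(d); print("axis",m+n*.0672,hub,"h",h)
print("dial deg rel yaw6.1", np.degrees(np.arctan2(d[1],d[0]))+45-6.1, np.linalg.norm(d))
E
python3 w.py .4845 .051 .25 6
```

```text
axis [0.57403909 0.06103443 0.125     ] [0.57423981 0.0608854  0.085     ] h [ 0.66338545 -0.01136687  0.17      ]
dial deg rel yaw6.1 90.21147259325107 0.12816173774320913
turn [ 0.1253 -0.0002  0.0003] shift [ 0.0933 -0.169  -0.4677] t 7.45 q [-0.038  0.445  1.467 -0.     1.232 -0.93 ] p [ 0.6726 -0.0139  0.2869] F [-0.6  1.3 -0.2] w 0.08753142323214161
```

```bash
python3 -m pendant '[[0.125,0,0,-0.02,-0.18,-0.43,-1],[0.125,0,0,0.002,-0.174,-0.435,-1],[0.125,0,0,0.002,-0.174,-0.435,-1],[0.125,0,0,0.002,-0.174,-0.435,-1],[0.125,0,0,0.002,-0.174,-0.435,-1],[0.125,0,0,0.002,-0.174,-0.435,-1],[0.125,0,0,0.002,-0.174,-0.435,-1],[0.125,0,0,0.002,-0.174,-0.435,-1]]'
python3 w.py .4845 .051 .157 6
python3 - <<'E'
from h import *
c=cam("wrist"); cv2.imwrite("pics/g_w.png",c["img"]);print(proj(c,[.4845,.051,.188]))
s=cam("scene"); crop(s,220,110,390,290,3.3,"g_s.png")
E
```

```text
time: 8.25
ee_pos: [0.4937, 0.0412, 0.2865]
tcp_rot: [[-0.002, 0.994, 0.107], [-0.0, 0.107, -0.994], [-1.0, -0.002, -0.0]]
wrist_force: [0.2, -0.6, -0.2]
width: 0.0884
turn [ 0.0005 -0.      0.0004] shift [ 0.3238 -0.0196 -0.0269] t 8.25 q [ 0.059  0.168  1.857 -0.     1.119 -0.048] p [0.4937 0.0412 0.2865] F [ 0.2 -0.6 -0.2] w 0.08839347460610388
[248.09018797 181.73371836]
```

View pics/g_w.png

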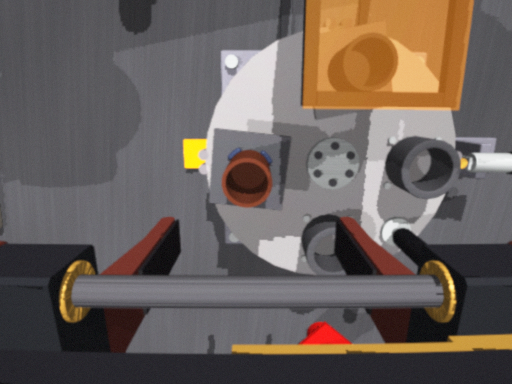

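View pics/g_s.png

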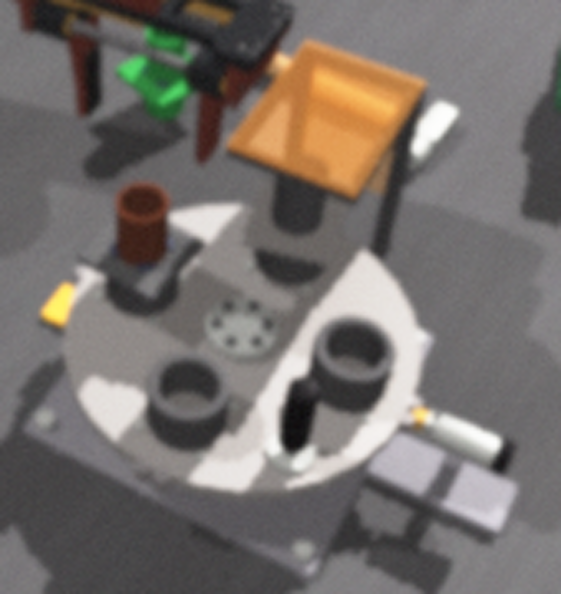

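The dial reads about 90.2°, so it is in the detent. The pipe rim is centred near (247,177) in the wrist view, 5 px above the prediction. I'll recompute its position from that.

```bash
python3 - <<'E'
from h import *
c=cam("wrist")
im=c["img"].astype(int); m=((im[...,2]-im[...,0]>30)&(im[...,2]-im[...,1]>20)).astype(np.uint8)*255
m[:, :200]=0; m[:,290:]=0; m[:145]=0;m[208:]=0
p=np.argwhere(m)[:,::-1]; print(cv2.boundingRect(p.astype(np.int32)),p.mean(0))
for uv in [(247,176),(247,179)]: print(onz(c,uv,.188), onz(c,uv,.18))
t=cam("top"); crop(t,220,150,290,220,8,"h_t.png")
cv2.imwrite("pics/h_w.png",cv2.resize(c["img"][130:220,195:300],None,fx=6,fy=6,interpolation=cv2.INTER_CUBIC))
E
```

```text
(200, 148, 72, 60) [246.27719466 178.34208015]
[0.48349274 0.05561896 0.188     ] [0.48338596 0.05392081 0.18      ]
[0.48374467 0.05308423 0.188     ] [0.48364593 0.05130512 0.18      ]
```

View pics/h_w.png

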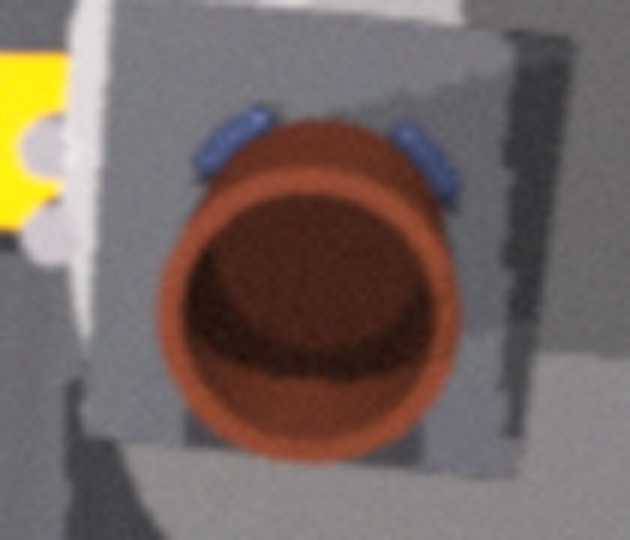

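The crop confirms the tacked sleeve, with a rust pipe, dark plate and blue tacks. Its rim centre works out at (246.8,182.1), which matches the prediction. I'll align, descend and grip.

```bash
python3 -m pendant '[[0,0,0,0,-0.021,-0.027,-1],[0,0,0,0.1,-0.021,-0.027,-1],[0,0,0,0.2,-0.021,-0.027,-1],[0,0,0,0.3,-0.021,-0.027,-1],[0,0,0,0.333,-0.021,-0.027,-1],[0,0,0,0.333,-0.021,-0.027,-1],[0,0,0,0.333,-0.021,-0.027,-1]]'
python3 w.py .484 .051 .153 6
```

```text
time: 9.15
ee_pos: [0.4847, 0.0515, 0.1549]
tcp_rot: [[0.0, 0.994, 0.106], [0.0, 0.106, -0.994], [-1.0, 0.0, -0.0]]
wrist_force: [0.2, -0.3, 0.6]
width: 0.0876
turn [ 0.0003 -0.     -0.    ] shift [ 0.0047 -0.002   0.001 ] t 9.15 q [ 0.081  0.341  1.987  0.     0.813 -0.025] p [0.4847 0.0515 0.1549] F [ 0.2 -0.3  0.6] w 0.0876417544672954
```

```bash
python3 -m pendant '[[0,0,0,0.003,-0.002,0.001,1],[0,0,0,0.003,-0.002,0.001,1],[0,0,0,0.003,-0.002,0.001,1],[0,0,0,0.003,-0.002,0.001,1],[0,0,0,0.003,-0.002,0.001,1],[0,0,0,0.003,-0.002,0.001,1],[0,0,0,0.003,-0.002,0.001,1],[0,0,0,0.003,-0.002,0.001,1],[0,0,0,0.003,-0.002,0.001,1],[0,0,0,0.003,-0.002,0.001,1]]' 55
python3 w.py .484 .051 .153 6
python3 - <<'E'
from h import *
s=cam("scene"); crop(s,220,110,390,290,3.3,"i_s.png")
E
```

```text
time: 10.15
ee_pos: [0.484, 0.0506, 0.1534]
tcp_rot: [[-0.0, 0.994, 0.106], [-0.0, 0.106, -0.994], [-1.0, -0.0, 0.0]]
wrist_force: [-1.5, -0.3, 3.6]
width: 0.0417
turn [0.0003 0.     0.    ] shift [ 0.001   0.0002 -0.0011] t 10.15 q [ 0.08   0.342  1.99  -0.     0.809 -0.027] p [0.484  0.0506 0.1534] F [-1.5 -0.3  3.6] w 0.04171467535496484
```

View pics/i_s.png

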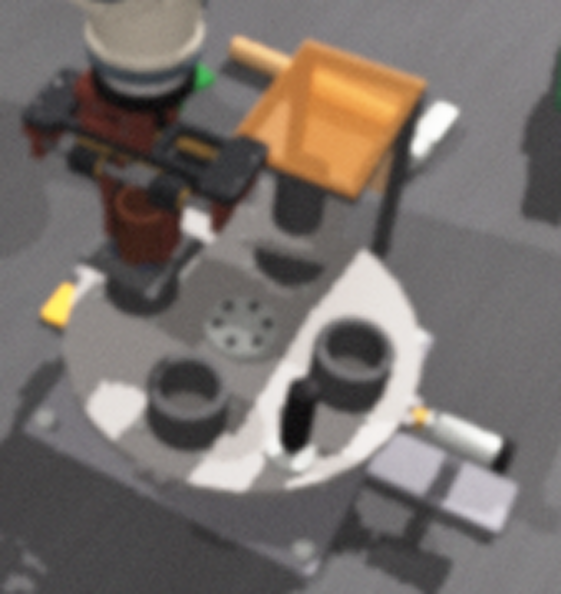

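The jaws are on the pipe at 41.7 mm, against its 42.4 mm diameter, and the sleeve is still seated and upright. I'll draw it straight up.

```bash
python3 -m pendant '[[0,0,0,-0.02,0,0,1],[0,0,0,-0.05,0,0,1],[0,0,0,-0.09,0,0,1],[0,0,0,-0.15,0,0,1],[0,0,0,-0.22,0,0,1],[0,0,0,-0.3,0,0,1],[0,0,0,-0.38,0,0,1],[0,0,0,-0.45,0,0,1],[0,0,0,-0.5,0,0,1],[0,0,0,-0.5,0,0,1],[0,0,0,-0.5,0,0,1]]'
python3 w.py .484 .051 .35 6
python3 - <<'E'
from h import *
s=cam("scene"); crop(s,200,70,370,250,3.3,"j_s.png")
E
```

```text
time: 11.3
ee_pos: [0.4834, 0.0505, 0.3529]
tcp_rot: [[-0.0, 0.994, 0.106], [-0.0, 0.106, -0.994], [-1.0, -0.0, 0.0]]
wrist_force: [-0.1, 0.5, -6.6]
width: 0.0418
turn [0.0003 0.     0.    ] shift [ 0.0074  0.0015 -0.001 ] t 11.3 q [ 0.08   0.085  1.796 -0.     1.261 -0.027] p [0.4834 0.0505 0.3529] F [-0.1  0.5 -6.6] w 0.04180173488971118
```

View pics/j_s.png

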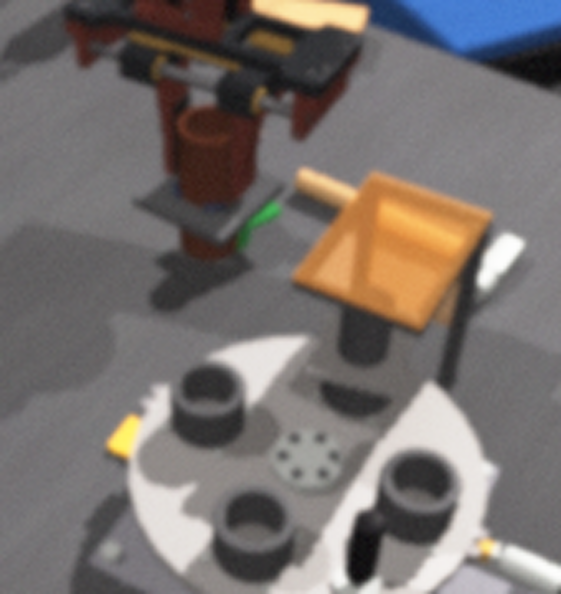

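The sleeve is out of its socket and held, with a wrist load of -6.6 N, and the socket below at crop (208,400) is empty. I'll tip it 45° in small steps.

```bash
python3 -m pendant '[[0,0,-0.01,0,0,0,1],[0,0,-0.025,0,0,0,1],[0,0,-0.04,0,0,0,1],[0,0,-0.055,0,0,0,1],[0,0,-0.07,0,0,0,1],[0,0,-0.085,0,0,0,1],[0,0,-0.1,0,0,0,1],[0,0,-0.115,0,0,0,1],[0,0,-0.125,0,0,0,1],[0,0,-0.125,0,0,0,1],[0,0,-0.125,0,0,0,1]]' 60
python3 -m pendant '[[0,0,0,0,0,0,1],[0,0,0,0,0,0,1],[0,0,0,0,0,0,1],[0,0,0,0,0,0,1],[0,0,0,0,0,0,1],[0,0,0,0,0,0,1]]'
python3 - <<'E'
from h import *
s=observe(); print(np.round(s["qpos"],3),np.round(s["qd"],3),np.degrees(np.arccos(-np.array(s["tcp_rot"])[2,0])))
c=cam("scene"); crop(c,200,70,370,250,3.3,"k_s.png"); cv2.imwrite("pics/k_w.png",cam("wrist")["img"])
t=cam("top"); cv2.imwrite("pics/k_t.png",t["img"])
E
```

```text
time: 12.45
ee_pos: [0.4841, 0.0506, 0.3517]
tcp_rot: [[-0.703, 0.703, 0.106], [-0.075, 0.075, -0.994], [-0.707, -0.707, -0.0]]
wrist_force: [0.1, 0.0, -5.6]
width: 0.0417
time: 13.05
ee_pos: [0.484, 0.0506, 0.3534]
tcp_rot: [[-0.703, 0.703, 0.106], [-0.075, 0.075, -0.994], [-0.707, -0.707, 0.0]]
wrist_force: [0.6, 0.5, -6.6]
width: 0.042
[ 0.088  0.5    1.427 -0.015  1.999 -0.019] [-0.001  0.001  0.     0.    -0.     0.   ] 44.97709411914695
```

View pics/k_s.png

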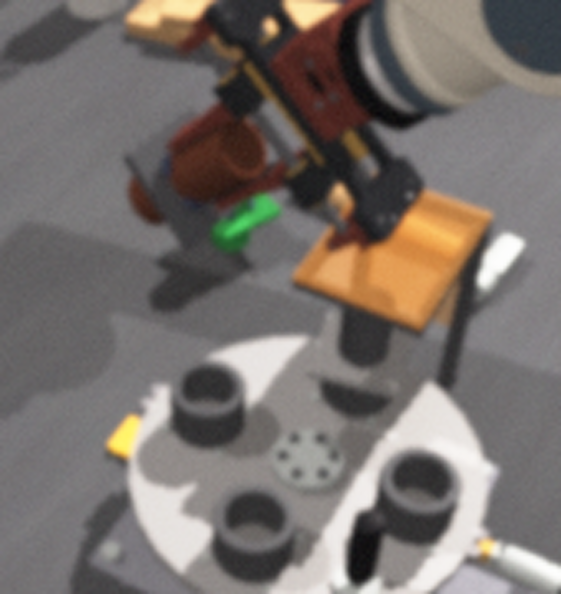

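View pics/k_t.png

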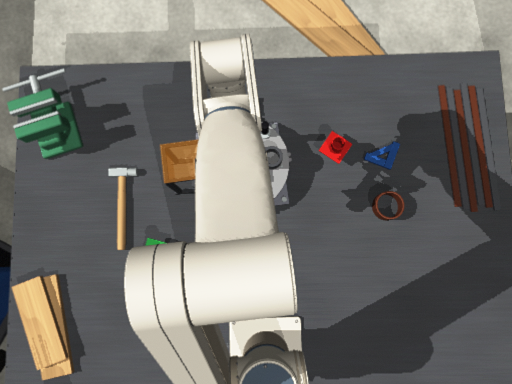

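View pics/k_w.png

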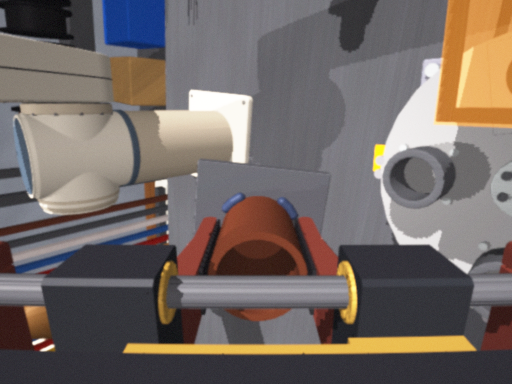

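The sleeve is square in the jaws at 45° in the wrist view, centred near (260,250), and well clear of the table. In the scene crop the sockets at (208,400), (255,525) and (418,490) have not moved. The next sleeve under the guard, at (365,340), is upright. The bench items are where they started. I'm handing in.

```bash
python3 -c "
from station import order,observe
print(order.sign_off()); s=observe(); print(s['time'],s['ee_pos'],s['width'])"
```

```text
the job is handed in; nothing more can be done
None
the job is handed in; nothing more can be done
```

I turned the table one station by its handle, drew the tacked sleeve straight up and tipped it to 45°. I then handed the job in with the sleeve still gripped, at about 13 s of the 64 s allowed; the hand-in reports no verdict.

**Last checks**
- **Dial:** it read about 90.2° (1.574 rad) from the wrist camera after I released the handle. I didn't re-measure it at the end, but the sockets had not moved in the last pictures.
- **Sleeve:** the tool is tilted 45.0° with the longer end up, and the sleeve looks square in the jaws. The jaws are 42.0 mm apart on the 42.4 mm pipe, the wrist load is a steady 6.6 N, and the arm is still.
- **Height:** I estimate the sleeve's origin at 0.33 m, about 0.2 m above where it sat, worked out from the tool pose rather than measured on the sleeve.
- **Surroundings:** the other sleeve looks seated and upright under the guard, and the hammer, ring and magnetic square look unmoved. I judged these by eye in the pictures.

**Disagreements**
- **Turning axis:** estimates differed by up to about 5 mm between views, most in the wrist picture taken while the arm was still settling. The hub seen in the scene camera was further off, about 12 mm, and I did not use it.
- **Sleeve position:** I first misread the pipe's rim by about 5 px; the enlarged crop agreed with the prediction.

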